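# Tip the forming block onto its board and seat it against the fence

## Robot

A 7-joint arm with a two-finger parallel gripper is mounted at the origin on the work surface. World frame = base frame: x ahead of the robot, y to its left, z up, the work surface at z = 0. Lengths are in m, angles in rad, forces in N, time in s.
With the tool pointing down it reaches from about 0.4 to 0.875 m from the base axis. Payload 19.3 kg.
Tool frame: the origin (TCP) lies midway between the tips of the shut fingers; the grasp point (between the pads) lies 19 mm behind it (bot.pinch_z is the distance from the TCP to the grasp point, in m); z points along the fingers, y is the line along which they close (so a half turn about z gives the same grasp; the last joint's range is limited). The gripper opens to 85 mm and grips with 20 to 120 N. Pads are 22 mm wide; open, the fingers measure 114 mm over their backs; the gripper's body (76 mm by 85 mm) begins 54 mm behind the grasp point. The pads swing forward as they close: fully open they stand 13 mm farther back than shut.
Start: joints at [1.17, 0.521, -0.036, 1.599, 0.021, 1.021, -0.113], TCP at [0.203, -0.591, 0.231] pointing down, gripper open.
Joint ranges: [-2.91, 2.91], [-0.3, 2.13], [-1.5, 1.42], [0.17, 2.43], [-1.26, 4.41], [0.16, 1.93], [-2.52, 2.52]. Speed limits (rad/s): [1.89, 1.89, 2.39, 2.39, 3.01, 3.01, 3.01].

## Interface

Orientations are given as [roll, pitch, yaw] about the fixed x, y, z axes, in that order (R = Rz(yaw) Ry(pitch) Rx(roll)).
In Python, from workcell import observe, viewer, bot gives the robot as it stands. The module is installed in compiled form; this text tells all that it offers.
- The arm moves only by the tool play_rows, never from a script. Its argument "motion" is a list of rows, each a list of 7 numbers: the shift along the tool's x, y, z in cm, then the turn, a rotation vector about the tool's x, y, z in rad, then the opening, from -1 (shut) to 1 (fully open), so that 0 is half open. A call has exactly 5 rows; each row is the pose to reach, as a shift and turn from the pose commanded when the call began, along the tool's axes at that moment; what a row does not reach only later rows make up. A row lasts 1/10 s, in which the tool goes at most 50 mm and 8.59 degrees, less where a joint would pass 70% of its speed; a pose out of reach is approached as far as the arm can. A call with a gripper value outside its range is refused whole. The fingers move at their own pace and stop on an object; "squeeze" is the grip in N (left out, the last holds). Time passes only in rows, so rows that repeat a pose let the fingers close, or fill a call up. It gives the time, the measured TCP pose, the force, the opening and the grip force at its end, in the units of the state.
- observe(): the state, without advancing time (a new reading comes with each control period).
- viewer.grab_frame(name): name is "side" or "top"; returns (picture, depth): 480x640x3 uint8, red, green, blue; 480x640 float32, m along the optical axis (not along the pixel's ray), 0 where there is no reading.
- viewer.camera_info(name): a dict with "fx", "fy", "cx", "cy" (pixels), "k1" (the pictures are not rectified: a ray, as slopes to the right and down, at radius r is drawn at 1 + k1 r^2 times it, then the intrinsics apply), "R" (3x3) and "t" (3): a world point X has camera coordinates R X + t. Camera axes: x right, y down, z forward; pixel columns grow to the right and rows downward; lengths in m; the calibration is good to about 2 mm. A picture is of the moment at which its call begins. camera_info takes no time and is no camera call.
- bot.job_done(): hands the job in; it is judged then, once.
The state is a dict: "clock": time; "qpos": joint angles; "qd": joint speeds; "joint_efforts": joint torques, N m; "position": TCP position; "tool_rot": TCP orientation; "force": force on the tool from outside, world axes, zero at the start; "moment": the same for the moment, N m; "grip_width": finger opening in m; "finger_force": force on a finger pad.
Only numpy, scipy, OpenCV 4.12 (cv2) and the standard library are available. Lean on these libraries where they do the work, as an engineer would, in place of code of your own. Each camera call takes 0.05 s, during which the arm holds its last target. There are 200 camera calls.

## Task

Tip the standing wooden forming block over the low step onto the raised board by pushing it high up, so that it lies flat with its grooved face up; do not lift it. Then slide it along the board until its leading end sits flush and square against the bright jaw bar of the fence, press it gently but firmly home there for a moment, and draw straight back so that it stays touching. Push gently throughout, never bang the block into the jaw, and leave the tools and jars where they are.

Things in the scene. Friction and masses are not known exactly. Their poses are not given: they have to be found in the camera images.
- block: loose hardwood forming block, 0.25 to 0.5 kg, standing on the steel sheet: 60 mm thick (its x), 80 wide (y), 100 tall (z). Origin: centre of its underside. Three half-round grooves run up its -x face, which looks to the robot, away from the step. Tipping turns its z axis towards the fence and the grooves up; it then lies 60 mm high. It tips at 1 to 3 N pushed near the top
- block_mid (a point): the middle of the block, 50 mm above its foot
- block_top (a point): centre of the block's top end (100 mm above its foot); once tipped this is the leading end, which must meet the jaw bar and be pressed on it with 5 to 10 N, over and above the sliding force
- block_foot (a point): middle of the block's lower edge on the step side (its +x side), the edge that meets the step
- board: fixed station. Origin at bench level under the middle of the step; x axis level, from step to fence (away from the robot), z up. x -170 to 0 mm: slippery steel sheet, 260 mm wide, top at 3 mm, on which the block stands and slides. x 0 to 160 mm: dark wooden board, 280 mm wide, top at 15 mm; its brass-edged front is the low step, 12 mm above the sheet, where the block's foot stops and tips
- step (a point): middle of the upper edge of the step, 15 mm above the bench
- fence: fixed dark steel bar, 240 mm wide, 35 mm high, across the board; origin at the foot of the middle of its front, at board x = 134 mm. In front of it, on two pins, is clamped a bright aluminium jaw bar 200 mm wide, 35 high: the face the block must meet. The jaw is set anew each time, its face at board x = 98 to 126 mm: not measured, feel for it. Sliding the lying block takes 1 to 4 N
- ring_blank: loose brass ring, 22 mm across, 7 mm high, lying on the board beside the block's path: leave alone
- square_punch: loose steel bar, 70 x 12 x 12 mm, lying on the board beside the block's path: leave alone
- file: loose file with a wooden handle, 250 mm long, on the bench: leave alone
- saw_frame: loose jeweller's saw with a black handle, 250 x 85 mm, lying on the bench: leave alone
- tin: low clear glass pot with a metal lid, 56 mm across, 35 mm high, on the bench to one side: leave alone
- flux_jar: amber glass jar, 48 mm across, 50 mm high, on the bench to one side: leave alone
Mind the look-alikes: they are no part of the job. There is more than one size of the block; the one meant has the size given above.

How it is judged:
By the outcome, as a careful person would: the job done as asked, in the order asked, and still so for the second after the job is handed in, with the robot touching nothing.
It also fails if it takes over 61 s, if anything falls off the work surface, if the arm or the gripper's body presses on something with over 40 N, if the wrist force passes 120 N, or if a joint passes its speed limit or range.

## Working session

There is one attempt and no reset: what is moved stays moved. The work goes in short steps, Python scripts to look and compute and a tool call to move; the robot and the scene stay as the last step left them, time stands still between calls to the robot, and variables do not carry over. Pictures are saved under pics/ and viewed, at most 10 in all, crops included, and the job is handed in when it is done.

Besides the shell and the picture viewer there is one more tool, called after "Request:" as a command line: name --pt "numbers of a row" for each row, then --argument value for the rest. play_rows: Moves the arm, as the interface text tells. Its arguments: {"type":"object","properties":{"motion":{"type":"array"},"squeeze":{"type":"number"}},"required":["motion"]}

```bash
mkdir -p pics; cat > h.py <<'E'
import numpy as np, cv2
from workcell import observe, viewer, bot
def grab(n,f):
    p,d=viewer.grab_frame(n); cv2.imwrite(f'pics/{f}.png',cv2.cvtColor(p,cv2.COLOR_RGB2BGR)); np.save(f'pics/{f}.npy',d); return p,d
def pts(n,uv,d=None,z=None):
    """pixels -> world by depth d (m) or plane height z"""
    c=viewer.camera_info(n); K=np.array([[c['fx'],0,c['cx']],[0,c['fy'],c['cy']],[0,0,1.]])
    uv=np.asarray(uv,float).reshape(-1,1,2); R=np.array(c['R']);t=np.array(c['t'])
    s=cv2.undistortPoints(uv,K,np.array([c['k1'],0,0,0,0.]),None).reshape(-1,2)
    r=np.c_[s,np.ones(len(s))]; o=-R.T@t; w=r@R
    k=np.asarray(d).reshape(-1,1) if d is not None else ((z-o[2])/w[:,2])[:,None]
    return o+w*k
E
python3 - <<'E'
from h import *
for n in('side','top'):
    grab(n,n+'0'); c=viewer.camera_info(n); print(n,c, -np.array(c['R']).T@np.array(c['t']))
print(observe())
E
```

```text
side {'fx': 467.54080717387194, 'fy': 467.54080717387194, 'cx': 316.08878826453815, 'cy': 238.88280228681282, 'k1': -0.01983712824812198, 'R': array([[-0.7172097 , -0.69666245, -0.0164825 ],
       [-0.52611389,  0.55683812, -0.64275616],
       [ 0.45696217, -0.45231928, -0.7658935 ]]), 't': array([0.39331236, 0.38361477, 0.80899014])} [0.11423461 0.42631647 0.87265382]
top {'fx': 448.44277733636983, 'fy': 448.44277733636983, 'cx': 317.47987814778173, 'cy': 242.38280992374737, 'k1': 0.001736953004091921, 'R': array([[-0.02670723, -0.99947324,  0.01843804],
       [-0.99241687,  0.02429585, -0.12049263],
       [ 0.1199812 , -0.02151625, -0.99254298]]), 't': array([-0.027977  ,  0.58774181,  0.98022431])} [ 0.46492921 -0.0211512   1.04424915]
{'clock': 0.1, 'qpos': array([ 1.16976299,  0.52195966, -0.03630437,  1.59990543,  0.02121041,
        1.02107704, -0.11281798]), 'qd': array([ 0.0008148 , -0.0014858 ,  0.00022584, -0.00165089,  0.00129264,
        0.00189067,  0.00122082]), 'joint_efforts': array([ 4.17964911e-03, -9.28499579e+01,  1.98422335e+00, -3.70537055e+01,
        1.82115077e-02,  5.39078785e-03,  1.72905709e-05]), 'position': array([ 0.2028864 , -0.59086602,  0.23079659]), 'tool_rot': array([-3.14063211e+00,  8.54835490e-05,  3.30789038e-01]), 'force': array([ 0.42190132, -0.04848602,  0.34862451]), 'moment': array([ 0.03001942, -0.00639899,  0.0019288 ]), 'finger_force': 0.0, 'grip_width': 0.08531859333988662}
```

View pics/side0.png

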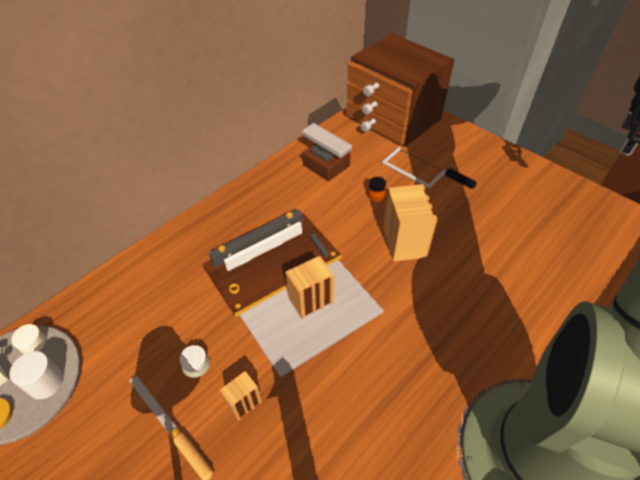

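View pics/top0.png

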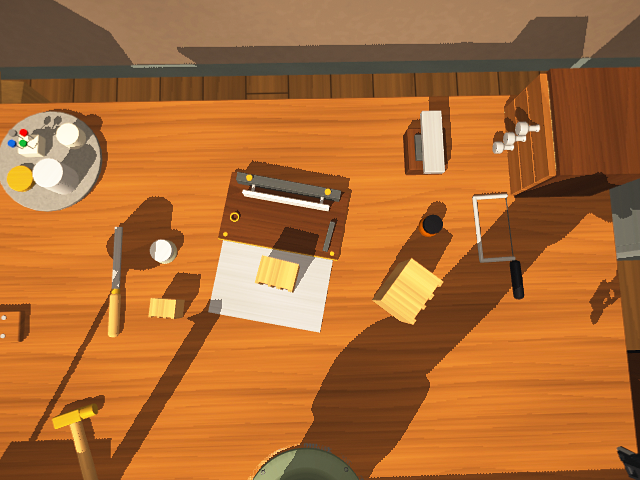

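The block candidates in the top view are the small one at (166,308), the large one at (408,290), and the one standing on the steel sheet at (277,273). Only the last stands on the sheet before the step. I'll measure it and confirm with a crop.

```bash
python3 - <<'E'
from h import *
p=cv2.cvtColor(cv2.imread('pics/top0.png'),cv2.COLOR_BGR2RGB); d=np.load('pics/top0.npy')
vv,uu=np.mgrid[0:480,0:640]; P=pts('top',np.c_[uu.ravel(),vv.ravel()],d.ravel()).reshape(480,640,3)
hsv=cv2.cvtColor(p,cv2.COLOR_RGB2HSV)
def rect(m,nm):
    n,l,s,c=cv2.connectedComponentsWithStats(m.astype(np.uint8)); i=1+np.argmax(s[1:,4]); q=P[l==i]
    r=cv2.minAreaRect(q[:,:2].astype(np.float32)*1000); print(nm,len(q),'c,size,ang',np.round(r[0],1),np.round(r[1],1),round(r[2],2),'z',np.round(np.median(q[:,2])*1000,1),'corners',np.round(cv2.boxPoints(r)).tolist()); return q
roi=np.zeros((480,640),bool); roi[150:340,200:360]=1
rect(roi&(P[...,2]>.095)&(P[...,2]<.112),'blocktop')
sh=roi&(hsv[...,1]<60)&(P[...,2]<.012)&(hsv[...,2]>90); rect(sh,'sheet')
rect(roi&(P[...,2]>.008)&(P[...,2]<.022),'board')
rect(roi&(hsv[...,1]<60)&(hsv[...,2]>150)&(P[...,2]>.035)&(P[...,2]<.065),'jaw')
rect(roi&(hsv[...,2]<120)&(P[...,2]>.035)&(P[...,2]<.065),'fence')
for nm,(v0,v1,u0,u1) in dict(small=(285,330,140,195),large=(250,330,365,450)).items():
    m=np.zeros((480,640),bool); m[v0:v1,u0:u1]=1; zt=np.percentile(P[m][:,2],95 if nm=='small' else 90); rect(m&(abs(P[...,2]-zt)<.008),nm)
c=p[150:340,200:360]; c=cv2.resize(c,None,fx=3,fy=3,interpolation=cv2.INTER_CUBIC)
cv2.imwrite('pics/crop.png',cv2.cvtColor(c,cv2.COLOR_RGB2BGR))
E
```

```text
blocktop 1066 c,size,ang [515.7  46.3] [80.2 59.8] 74.49 z 103.3 corners [[476.0, 16.0], [534.0, -0.0], [555.0, 77.0], [498.0, 93.0]]
sheet 7011 c,size,ang [493.2  67.1] [259.9 167.9] 78.2 z 3.5 corners [[385.0, -43.0], [549.0, -77.0], [602.0, 177.0], [438.0, 211.0]]
board 6090 c,size,ang [653.9  33.8] [280.2 164.1] 78.17 z 15.3 corners [[545.0, -87.0], [705.0, -120.0], [763.0, 154.0], [602.0, 188.0]]
jaw 398 c,size,ang [687.5  27.2] [198.5  12.3] 78.49 z 49.6 corners [[662.0, -69.0], [674.0, -71.0], [713.0, 123.0], [701.0, 126.0]]
fence 922 c,size,ang [717.8  20.1] [239.1  21.1] 78.27 z 49.8 corners [[683.0, -95.0], [704.0, -99.0], [752.0, 135.0], [732.0, 139.0]]
small 497 c,size,ang [449.6 294.2] [55.1 40.6] 83.6 z 68.4 corners [[426.0, 269.0], [467.0, 265.0], [473.0, 319.0], [433.0, 324.0]]
large 2054 c,size,ang [ 471.9 -229.5] [ 80.8 108. ] 51.76 z 134.3 corners [[405.0, -228.0], [489.0, -295.0], [539.0, -231.0], [455.0, -164.0]]
```

View pics/crop.png

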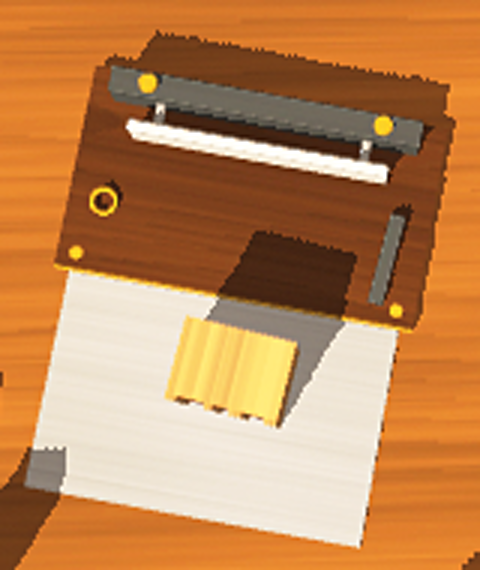

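The crop shows a top face of 80 x 60 mm at z = 103 mm, standing on the sheet, so this is the block meant. The others are about 55 x 41 x 68 mm and 108 x 81 x 134 mm.

From these numbers, the step middle is about (0.576, 0.050) and the board yaw about -11.8°. The jaw face should be near board x ≈ 107 mm. The block is at board (-59, -16) mm, turned about -3.7° from square. I'll move over first.

Request:
play_rows --pt "3.2 -3.8 0 0 0 0 -0.75" --pt "6.4 -7.6 0 0 0 0 -0.75" --pt "9.6 -11.4 0 0 0 0 -0.75" --pt "12.8 -15.2 0 0 0 0 -0.75" --pt "16 -19 0 0 0 0 -0.75"

```text
clock: 0.6
position: [0.2928, -0.3575, 0.2312]
tool_rot: [-3.141, 0.0, 0.331]
force: [1.7, -0.9, 0.3]
grip_width: 0.0123
finger_force: 0.0
```

Request:
play_rows --pt "3.2 -3.8 0 0 0 0 -0.75" --pt "6.4 -7.6 0 0 0 0 -0.75" --pt "9.6 -11.4 0 0 0 0 -0.75" --pt "12.8 -15.2 0 0 0 0 -0.75" --pt "16 -19 0 0 0 0 -0.75"

```text
clock: 1.1
position: [0.3824, -0.1259, 0.2314]
tool_rot: [3.141, -0.0, 0.331]
force: [1.7, -1.2, -0.2]
grip_width: 0.011
finger_force: 0.0
```

Request:
play_rows --pt "3.2 -3.8 0 0 0 0.13 -0.75" --pt "6.4 -7.6 0 0 0 0.26 -0.75" --pt "9.6 -11.4 0 0 0 0.39 -0.75" --pt "12.8 -15.2 0 0 0 0.52 -0.75" --pt "13 -15.3 0 0 0 0.537 -0.75"

```text
clock: 1.6
position: [0.4557, 0.0604, 0.2313]
tool_rot: [3.141, 0.0, -0.212]
force: [1.1, -0.3, 0.1]
grip_width: 0.0107
finger_force: 0.0
```

Request:
play_rows --pt "0 0 4.5 0 0 0 -0.75" --pt "0 0 9 0 0 0 -0.75" --pt "0 0 13.5 0 0 0 -0.75" --pt "0 0 18 0 0 0 -0.75" --pt "0 0 18 0 0 0 -0.75"

```text
clock: 2.1
position: [0.4523, 0.0588, 0.047]
tool_rot: [3.138, 0.008, -0.205]
force: [-0.2, 0.3, 1.0]
grip_width: 0.0106
finger_force: 0.0
```

Request:
play_rows --pt "0.3 0 0 0 0 0 -0.75" --pt "0.6 0 0 0 0 0 -0.75" --pt "0.9 0 0 0 0 0 -0.75" --pt "1.2 0 0 0 0 0 -0.75" --pt "1.5 0 0 0 0 0 -0.75"

```text
clock: 2.6
position: [0.471, 0.0559, 0.0523]
tool_rot: [-3.141, -0.002, -0.207]
force: [-0.8, -0.6, -0.3]
grip_width: 0.0105
finger_force: 0.0
```

Request:
play_rows --pt "0.2 0 0 0 0 0 -0.75" --pt "0.4 0 0 0 0 0 -0.75" --pt "0.6 0 0 0 0 0 -0.75" --pt "0.8 0 0 0 0 0 -0.75" --pt "1.0 0 0 0 0 0 -0.75"

```text
clock: 3.1
position: [0.4799, 0.054, 0.0512]
tool_rot: [3.142, 0.0, -0.206]
force: [-1.5, 0.2, 0.9]
grip_width: 0.0106
finger_force: 0.0
```

Request:
play_rows --pt "0.2 0 0 0 0 0 -0.75" --pt "0.4 0 0 0 0 0 -0.75" --pt "0.6 0 0 0 0 0 -0.75" --pt "0.8 0 0 0 0 0 -0.75" --pt "1.0 0 0 0 0 0 -0.75"

```text
clock: 3.6
position: [0.4899, 0.0519, 0.0513]
tool_rot: [-3.142, 0.0, -0.206]
force: [-1.8, -0.4, 0.4]
grip_width: 0.0108
finger_force: 0.0
```

Request:
play_rows --pt "0.2 0 0 0 0 0 -0.75" --pt "0.4 0 0 0 0 0 -0.75" --pt "0.6 0 0 0 0 0 -0.75" --pt "0.8 0 0 0 0 0 -0.75" --pt "1.0 0 0 0 0 0 -0.75"

```text
clock: 4.1
position: [0.4997, 0.0499, 0.0513]
tool_rot: [3.142, 0.0, -0.206]
force: [-0.9, -0.1, -0.1]
grip_width: 0.0104
finger_force: 0.0
```

Request:
play_rows --pt "0.1 0 0 0 0 0 -0.75" --pt "0.2 0 0 0 0 0 -0.75" --pt "0.3 0 0 0 0 0 -0.75" --pt "0.3 0 0 0 0 0 -0.75" --pt "0.3 0 0 0 0 0 -0.75"

```text
clock: 4.6
position: [0.5025, 0.0493, 0.0513]
tool_rot: [-3.142, -0.0, -0.206]
force: [-1.3, 0.0, -0.4]
grip_width: 0.0107
finger_force: 0.0
```

```bash
python3 - <<'E'
from h import *
grab('side','side1'); grab('top','top1')
a=cv2.imread('pics/side1.png')[170:400,180:400]; cv2.imwrite('pics/c1.png',cv2.resize(a,None,fx=2.5,fy=2.5,interpolation=cv2.INTER_CUBIC))
E
```

```text
(no output)
```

View pics/c1.png

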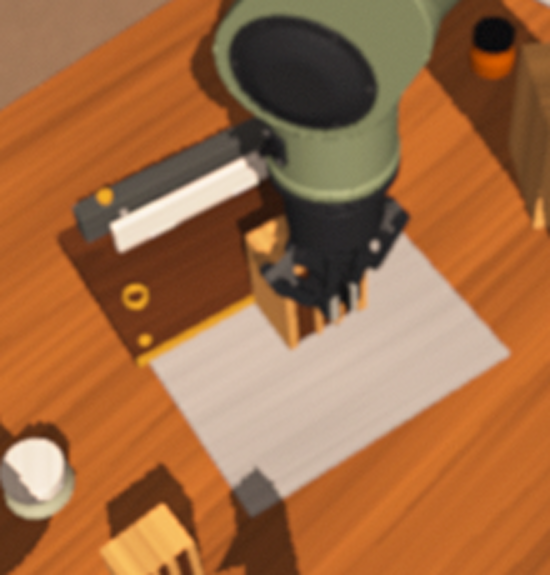

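The block is upright (crop about (300,290)), its foot about at the step, with both fingers on its grooved face. I'll back off a little, rise to near its top, and push there.

Request:
play_rows --pt "-0.5 0 0 0 0 0 -0.75" --pt "-0.5 0 -2 0 0 0 -0.75" --pt "-0.5 0 -3.5 0 0 0 -0.75" --pt "-0.2 0 -3.5 0 0 0 -0.75" --pt "0 0 -3.5 0 0 0 -0.75"

```text
clock: 5.2
position: [0.5027, 0.0492, 0.0863]
tool_rot: [-3.141, -0.001, -0.206]
force: [-1.4, 0.3, -0.9]
grip_width: 0.0111
finger_force: 0.0
```

Request:
play_rows --pt "0.1 0 0 0 0 0 -0.75" --pt "0.2 0 0 0 0 0 -0.75" --pt "0.3 0 0 0 0 0 -0.75" --pt "0.4 0 0 0 0 0 -0.75" --pt "0.5 0 0 0 0 0 -0.75"

```text
clock: 5.7
position: [0.5071, 0.0483, 0.0861]
tool_rot: [3.141, 0.001, -0.206]
force: [-3.3, 0.9, 3.2]
grip_width: 0.0109
finger_force: 2.1
```

Request:
play_rows --pt "0.2 0 -0.1 0 0 0 -0.75" --pt "0.4 0 -0.2 0 0 0 -0.75" --pt "0.6 0 -0.3 0 0 0 -0.75" --pt "0.8 0 -0.4 0 0 0 -0.75" --pt "1.0 0 -0.5 0 0 0 -0.75"

```text
clock: 6.2
position: [0.5174, 0.0462, 0.0915]
tool_rot: [-3.142, -0.0, -0.206]
force: [-3.2, 0.4, 5.0]
grip_width: 0.0105
finger_force: 2.5
```

```bash
python3 - <<'E'
from h import *
grab('side','side2')
a=cv2.imread('pics/side2.png')[170:400,180:400]; cv2.imwrite('pics/c2.png',cv2.resize(a,None,fx=2.5,fy=2.5,interpolation=cv2.INTER_CUBIC))
E
```

```text
(no output)
```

View pics/c2.png

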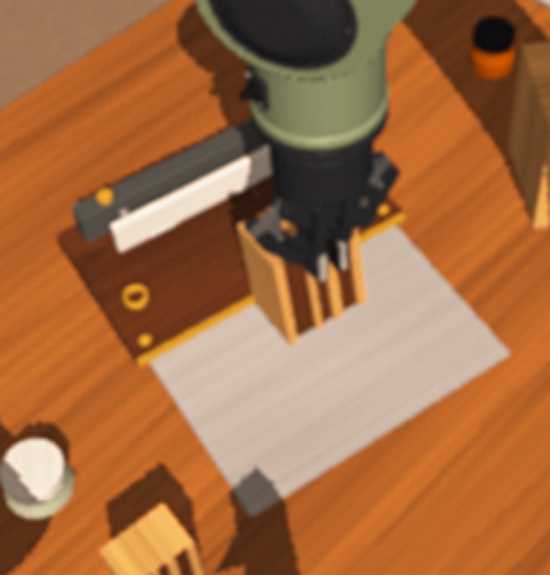

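The block is leaning, foot held at the step, contact near the top. I'll continue the arc.

Request:
play_rows --pt "0.2 0 -0.15 0 0 0 -0.75" --pt "0.4 0 -0.3 0 0 0 -0.75" --pt "0.6 0 -0.4 0 0 0 -0.75" --pt "0.8 0 -0.5 0 0 0 -0.75" --pt "1.0 0 -0.6 0 0 0 -0.75"

```text
clock: 6.75
position: [0.5272, 0.0441, 0.0974]
tool_rot: [-3.142, -0.0, -0.206]
force: [-0.8, -0.3, 0.7]
grip_width: 0.011
finger_force: 0.3
```

Request:
play_rows --pt "0.2 0 -0.1 0 0 0 -0.75" --pt "0.4 0 -0.2 0 0 0 -0.75" --pt "0.6 0 -0.25 0 0 0 -0.75" --pt "0.8 0 -0.3 0 0 0 -0.75" --pt "1.0 0 -0.35 0 0 0 -0.75"

```text
clock: 7.25
position: [0.5369, 0.0422, 0.1009]
tool_rot: [-3.142, -0.0, -0.206]
force: [-1.3, 1.0, 2.4]
grip_width: 0.0106
finger_force: 1.3
```

Request:
play_rows --pt "0.2 0 -0.05 0 0 0 -0.75" --pt "0.4 0 -0.1 0 0 0 -0.75" --pt "0.6 0 -0.15 0 0 0 -0.75" --pt "0.8 0 -0.15 0 0 0 -0.75" --pt "1.0 0 -0.15 0 0 0 -0.75"

```text
clock: 7.75
position: [0.5467, 0.04, 0.1023]
tool_rot: [-3.142, -0.0, -0.206]
force: [-0.4, 0.3, 1.0]
grip_width: 0.0108
finger_force: 0.6
```

Request:
play_rows --pt "0.2 0 0 0 0 0 -0.75" --pt "0.4 0 0 0 0 0 -0.75" --pt "0.6 0 0 0 0 0 -0.75" --pt "0.8 0 0 0 0 0 -0.75" --pt "1.0 0 0 0 0 0 -0.75"

```text
clock: 8.25
position: [0.5564, 0.038, 0.1022]
tool_rot: [3.142, 0.0, -0.206]
force: [0.1, 0.4, -0.2]
grip_width: 0.0106
finger_force: 0.1
```

```bash
python3 - <<'E'
from h import *
grab('side','side3')
a=cv2.imread('pics/side3.png')[170:400,180:400]; cv2.imwrite('pics/c3.png',cv2.resize(a,None,fx=2.5,fy=2.5,interpolation=cv2.INTER_CUBIC))
E
```

```text
(no output)
```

View pics/c3.png

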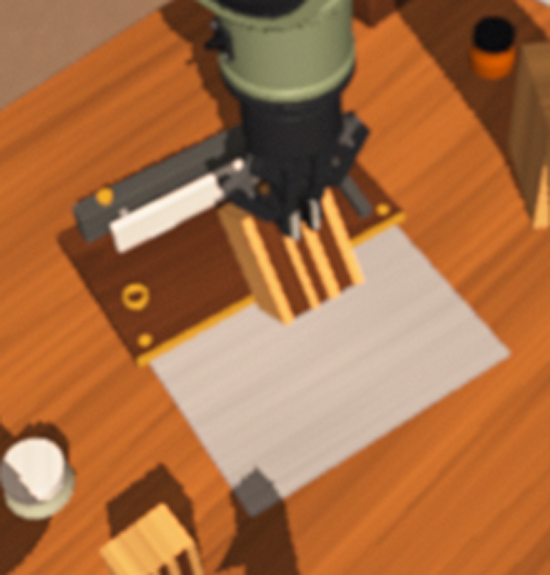

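The block leans about 35°, near balance, with the force near zero. I'll ease it over.

Request:
play_rows --pt "0.2 0 0 0 0 0 -0.75" --pt "0.4 0 0 0 0 0 -0.75" --pt "0.6 0 0 0 0 0 -0.75" --pt "0.7 0 0 0 0 0 -0.75" --pt "0.7 0 0 0 0 0 -0.75"

```text
clock: 8.8
position: [0.5632, 0.0366, 0.1023]
tool_rot: [-3.142, 0.0, -0.206]
force: [0.4, -0.6, -0.4]
grip_width: 0.011
finger_force: 0.0
```

```bash
python3 - <<'E'
from h import *
p,d=grab('side','side4')
vv,uu=np.mgrid[170:330,180:400]; P=pts('side',np.c_[uu.ravel(),vv.ravel()],d[170:330,180:400].ravel())
h=cv2.cvtColor(p,cv2.COLOR_RGB2HSV)[170:330,180:400].reshape(-1,3)
e=np.array([.979,-.2045]);f=np.array([.2045,.979]); q=P[:,:2]-[.5764,.0501]
x,y=q@e*1e3,q@f*1e3
m=(h[:,0]<25)&(h[:,1]>80)&(h[:,2]>130)&(abs(y+16)<45)&(x>-80)&(x<110)&(P[:,2]>.02)
print(m.sum(),np.percentile(x[m],[2,50,98]).round(),np.percentile(y[m],[2,98]).round(),np.percentile(P[m,2]*1e3,[2,25,50,75,98]).round())
E
```

```text
1214 [-26. -15.  72.] [-54.  25.] [ 22.  43.  65.  75. 117.]
```

Request:
play_rows --pt "-2 0 -1 0 0 0 -0.75" --pt "-5 0 -2 0 0 0 -0.3" --pt "-7 0 -2 0 0 0 -0.1" --pt "-7 0 -2 0 0 0 -0.1" --pt "-7 0 -2 0 0 0 -0.1"

```text
clock: 9.35
position: [0.495, 0.051, 0.1226]
tool_rot: [-3.141, -0.001, -0.206]
force: [0.1, 0.2, 0.4]
grip_width: 0.0381
finger_force: 0.0
```

```bash
cat > m.py <<'E'
from h import *
import sys
p,d=grab('side',sys.argv[1])
a=cv2.cvtColor(p,cv2.COLOR_RGB2BGR)[170:400,180:400]; cv2.imwrite(f'pics/c{sys.argv[1]}.png',cv2.resize(a,None,fx=2.5,fy=2.5,interpolation=cv2.INTER_CUBIC))
vv,uu=np.mgrid[170:330,180:400]; P=pts('side',np.c_[uu.ravel(),vv.ravel()],d[170:330,180:400].ravel())
h=cv2.cvtColor(p,cv2.COLOR_RGB2HSV)[170:330,180:400].reshape(-1,3)
e=np.array([.979,-.2045]);f=np.array([.2045,.979]); q=(P[:,:2]-[.5764,.0501])*1e3
q=np.c_[q@e,q@f]
m=(h[:,1]>60)&(abs(q[:,1]+16)<50)&(abs(P[:,2]-.075)<.006)&(h[:,0]<30)&(h[:,2]>90)
l=cv2.morphologyEx(m.reshape(vv.shape).astype(np.uint8),cv2.MORPH_OPEN,np.ones((3,3))).ravel()>0
r=cv2.minAreaRect(q[l].astype(np.float32)); print(l.sum(),r,np.percentile(q[l],[1,99],axis=0).round(1).tolist())
E
python3 m.py s5
```

```text
556 ((25.32308578491211, -14.52996826171875), (80.42359161376953, 102.77153778076172), 89.23350524902344) [[-23.9, -53.0], [75.4, 24.8]]
```

View pics/cs5.png

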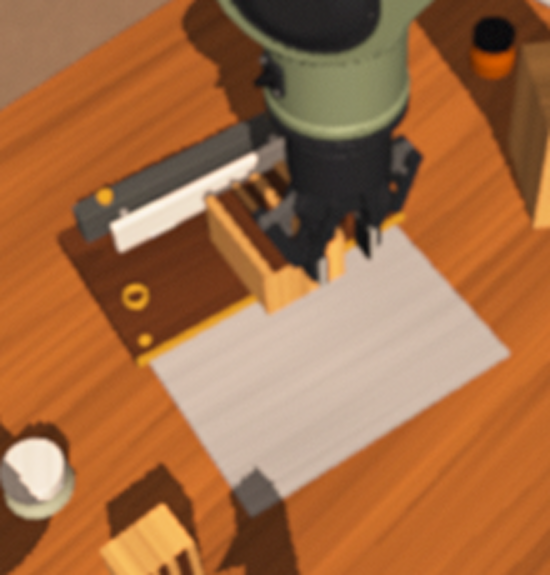

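The block lies flat, grooves up, at crop (275,240). It spans board x from -24 to 76 mm and is square to about 1°. Next I'll go down behind it and approach its trailing end.

Request:
play_rows --pt "0 0 3.5 0 0 0 -0.1" --pt "0 0 7 0 0 0 -0.1" --pt "0 0 9.4 0 0 0 -0.1" --pt "1 0 9.4 0 0 0 -0.1" --pt "2 0 9.4 0 0 0 -0.1"

```text
clock: 9.9
position: [0.5155, 0.0467, 0.0286]
tool_rot: [3.142, 0.0, -0.206]
force: [-0.8, -0.0, 0.7]
grip_width: 0.0385
finger_force: 0.0
```

Request:
play_rows --pt "0.4 0 0 0 0 0 -0.1" --pt "0.8 0 0 0 0 0 -0.1" --pt "1.1 0 0 0 0 0 -0.1" --pt "1.4 0 0 0 0 0 -0.1" --pt "1.6 0 0 0 0 0 -0.1"

```text
clock: 10.4
position: [0.5302, 0.0435, 0.0286]
tool_rot: [-3.141, -0.0, -0.206]
force: [0.2, 0.9, 0.1]
grip_width: 0.0384
finger_force: 0.0
```

Request:
play_rows --pt "0.2 0 0 0 0 0 -0.1" --pt "0.4 0 0 0 0 0 -0.1" --pt "0.6 0 0 0 0 0 -0.1" --pt "0.8 0 0 0 0 0 -0.1" --pt "1.0 0 0 0 0 0 -0.1"

```text
clock: 10.9
position: [0.5393, 0.0415, 0.0282]
tool_rot: [3.141, 0.001, -0.206]
force: [-3.4, 0.8, 1.8]
grip_width: 0.0382
finger_force: 0.0
```

Request:
play_rows --pt "0.2 0 0 0 0 0 -0.1" --pt "0.4 0 0 0 0 0 -0.1" --pt "0.6 0 0 0 0 0 -0.1" --pt "0.8 0 0 0 0 0 -0.1" --pt "1.0 0 0 0 0 0 -0.1"

```text
clock: 11.4
position: [0.5496, 0.0394, 0.0283]
tool_rot: [-3.142, 0.0, -0.206]
force: [-1.9, 0.1, -0.2]
grip_width: 0.0382
finger_force: 0.0
```

Request:
play_rows --pt "0.2 0 0 0 0 0 -0.1" --pt "0.4 0 0 0 0 0 -0.1" --pt "0.6 0 0 0 0 0 -0.1" --pt "0.8 0 0 0 0 0 -0.1" --pt "1.0 0 0 0 0 0 -0.1"

```text
clock: 11.9
position: [0.5594, 0.0374, 0.0283]
tool_rot: [-3.142, -0.0, -0.206]
force: [-2.8, 0.0, 0.4]
grip_width: 0.0384
finger_force: 0.0
```

Request:
play_rows --pt "0.1 0 0 0 0 0 -0.1" --pt "0.2 0 0 0 0 0 -0.1" --pt "0.3 0 0 0 0 0 -0.1" --pt "0.4 0 0 0 0 0 -0.1" --pt "0.5 0 0 0 0 0 -0.1"

```text
clock: 12.4
position: [0.5642, 0.0364, 0.0283]
tool_rot: [-3.142, -0.0, -0.206]
force: [-1.9, 0.3, -0.9]
grip_width: 0.0387
finger_force: 0.0
```

```bash
python3 m.py s6; python3 -c "
from h import *
print([observe()['force'].round(2)])"
```

```text
281 ((73.89216613769531, 5.411094665527344), (62.563209533691406, 39.57449722290039), 0.8063064217567444) [[46.8, -12.0], [104.5, 24.7]]
[array([-1.85,  0.56, -1.02])]
```

Leading end near 103 mm, so I'll creep in at 0.5–1 mm per row.

Request:
play_rows --pt "0.05 0 0 0 0 0 -0.1" --pt "0.1 0 0 0 0 0 -0.1" --pt "0.15 0 0 0 0 0 -0.1" --pt "0.2 0 0 0 0 0 -0.1" --pt "0.25 0 0 0 0 0 -0.1"

```text
clock: 12.95
position: [0.5666, 0.0359, 0.0283]
tool_rot: [-3.142, -0.0, -0.206]
force: [-2.7, 0.5, -1.3]
grip_width: 0.0382
finger_force: 0.0
```

Request:
play_rows --pt "0.05 0 0 0 0 0 -0.1" --pt "0.1 0 0 0 0 0 -0.1" --pt "0.1 0 0 0 0 0 -0.1" --pt "0.15 0 0 0 0 0 -0.1" --pt "0.15 0 0 0 0 0 -0.1"

```text
clock: 13.45
position: [0.5681, 0.0356, 0.0283]
tool_rot: [-3.142, -0.0, -0.206]
force: [-1.8, 0.1, -0.2]
grip_width: 0.0388
finger_force: 0.0
```

Request:
play_rows --pt "0.05 0 0 0 0 0 -0.1" --pt "0.05 0 0 0 0 0 -0.1" --pt "0.1 0 0 0 0 0 -0.1" --pt "0.1 0 0 0 0 0 -0.1" --pt "0.15 0 0 0 0 0 -0.1"

```text
clock: 13.95
position: [0.5695, 0.0353, 0.0283]
tool_rot: [-3.142, 0.0, -0.206]
force: [-1.8, 0.6, 0.5]
grip_width: 0.0385
finger_force: 0.0
```

Request:
play_rows --pt "0.03 0 0 0 0 0 -0.1" --pt "0.06 0 0 0 0 0 -0.1" --pt "0.09 0 0 0 0 0 -0.1" --pt "0.12 0 0 0 0 0 -0.1" --pt "0.15 0 0 0 0 0 -0.1"

```text
clock: 14.45
position: [0.5698, 0.0352, 0.0281]
tool_rot: [3.141, 0.002, -0.206]
force: [-12.7, 1.7, 5.2]
grip_width: 0.0383
finger_force: 0.0
```

Contact with the jaw gives 12.8 N, against about 2.3 N when sliding. I'll ease back slightly to about 9–10 N and hold there.

Request:
play_rows --pt "-0.03 0 0 0 0 0 -0.1" --pt "-0.03 0 0 0 0 0 -0.1" --pt "-0.03 0 0 0 0 0 -0.1" --pt "-0.03 0 0 0 0 0 -0.1" --pt "-0.03 0 0 0 0 0 -0.1"

```text
clock: 14.95
position: [0.5697, 0.0352, 0.0281]
tool_rot: [3.141, 0.002, -0.206]
force: [-9.1, 2.4, 2.3]
grip_width: 0.0384
finger_force: 0.0
```

Request:
play_rows --pt "0 0 0 0 0 0 -0.1" --pt "0 0 0 0 0 0 -0.1" --pt "0 0 0 0 0 0 -0.1" --pt "0 0 0 0 0 0 -0.1" --pt "0 0 0 0 0 0 -0.1"

```text
clock: 15.45
position: [0.5697, 0.0352, 0.0281]
tool_rot: [3.141, 0.002, -0.206]
force: [-8.5, 2.1, 2.0]
grip_width: 0.0383
finger_force: 0.0
```

Request:
play_rows --pt "-0.1 0 0 0 0 0 -0.1" --pt "-0.3 0 0 0 0 0 -0.1" --pt "-0.6 0 0 0 0 0 -0.1" --pt "-1.2 0 0 0 0 0 -0.1" --pt "-2 0 0 0 0 0 -0.1"

```text
clock: 15.95
position: [0.5507, 0.0392, 0.0283]
tool_rot: [-3.141, -0.0, -0.206]
force: [-0.2, 0.4, 0.5]
grip_width: 0.0385
finger_force: 0.0
```

Request:
play_rows --pt "-2 0 0 0 0 0 -0.1" --pt "-5 0 0 0 0 0 -0.1" --pt "-7 0 -3 0 0 0 -0.1" --pt "-7 0 -7 0 0 0 -0.1" --pt "-7 0 -11 0 0 0 -0.1"

```text
clock: 16.45
position: [0.4812, 0.0537, 0.1395]
tool_rot: [3.141, 0.001, -0.205]
force: [-0.1, -0.5, 0.4]
grip_width: 0.0383
finger_force: 0.0
```

```bash
python3 m.py s7; python3 - <<'E'
from h import *
p,d=grab('top','top7')
a=cv2.imread('pics/side0.png')
s=cv2.imread('pics/side7.png') if 0 else cv2.imread('pics/s7.png')
l=cv2.resize(s[190:330,190:370],None,fx=3,fy=3,interpolation=cv2.INTER_CUBIC)
r=cv2.resize(cv2.imread('pics/top7.png')[150:290,205:360],(270,244),interpolation=cv2.INTER_CUBIC)
o=np.zeros((420,800,3),np.uint8); o[:,:530]=l[:,:530]; o[:244,530:]=r; cv2.imwrite('pics/f7.png',o)
E
```

```text
911 ((59.717857360839844, -15.481163024902344), (80.86997985839844, 103.31919860839844), 89.58281707763672) [[11.4, -54.5], [109.2, 24.4]]
```

View pics/f7.png

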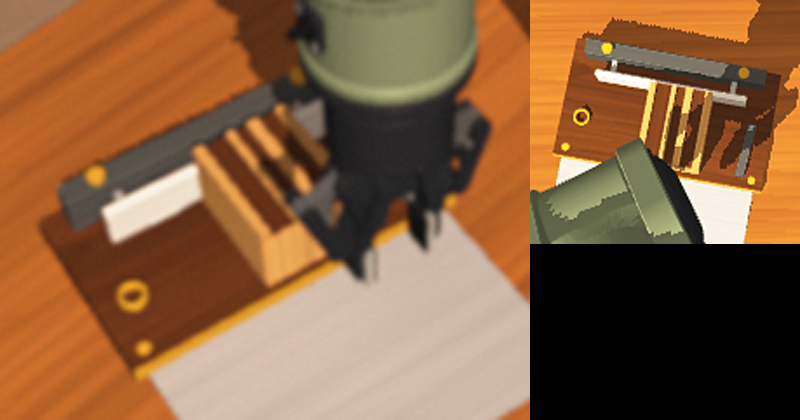

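The block lies grooves up with its leading end on the jaw (left picture about (200,165)). It is square within 0.4°, the ring and punch are unmoved, and the tool is clear.

```bash
python3 -c "
from workcell import bot
print(bot.job_done())"
```

```text
the job is handed in; nothing more can be done
None
```

The job is handed in: the block was tipped over the step, slid flush against the jaw bar (square within about 0.4° on camera), pressed about 7 N over the sliding force (about 10 N at first touch), and left touching when I drew back, at about 16.5 s of the 61 s allowed.

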